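# Put the beeswax away in a box whose lid has a locking stay

### The job

Put the yellow beeswax cake lying at the front left of the table (not the one at the back) away in the wooden box: lift the lid by its brass bar until the folding stay on the box's right side locks and the lid stands open by itself, then lay the cake flat on the floor of the box, clear of the black tin. Then take the red grip at the stay's knee, lift it back over dead centre and fold it towards the front so that the lid comes down under control, without slamming, and is left fully shut. Never force the stay (its clamped foot must not be dragged along its slot), and leave the other things where they are.

Things in the scene. Friction and masses are not known exactly. Their poses are not given: they have to be found in the camera images.
- finishing_box: Wooden box fixed to the table. Origin on the table under its middle; x points from its front to its hinge side, y to its left, z up. Outside 170 mm (x) by 180 mm (y), walls 8 mm, rim 84 mm and inner floor 28 mm above the table. A black tin lies inside at the back right; the front left is free. Lid hinge axis: along y at x +85, z 86 mm. Folding stay on the right side (-y).
- lid_bar (a point): Middle of the brass bar on the lid's front edge: 12 mm round, along the box's y, 100 mm between its two arms, 36 mm free between it and the lid's edge. It lies in the lid's plane, 212 mm from the hinge axis, 90 mm above the table when shut. Lid 170 x 180 x 10 mm, about 0.75 kg: 3 to 5 N at the bar lift it; it falls shut if let go before the stay locks.
- lid (a joint): Opening angle of the lid, rad: 0 shut. The stay becomes straight (dead centre) somewhere from 1.33 to 1.57, different every time: only the rising pull tells where. The lid goes no further and the pull at the bar rises steeply: 2.5 to 3.5 N more is enough to feel it, over 5 N may drag the foot. There a spring carries the knee over; let down, the lid is borne again 0.06 to 0.12 rad lower, locked.
- stay_foot_pivot (a point): Foot pivot of the stay, clamped in a curved slot on the box's right side, 40 to 44 mm above the table, x -16 to +3 mm from the box's middle, different every time. The lower link and red grip swing about it in the box's x-z plane. Forcing the lid past the stop, or the grip off its circle, drags it along the slot; it must not move over 1.5 mm.
- knee_grip (a point): Middle of the red grip on the knee, 14 mm round, 62 mm long along the box's y, sticking out right, its middle 61 mm right of the box's side. Moves on a 82.4 mm circle about the foot. Locked: behind and above the foot. About 3 N up and to the front bring it over dead centre (0.25 rad); the lid's weight then pulls it on, 2 rad in all, to in front of the foot, 35 to 68 mm above the table. Let go on the way, the lid slams.
- wax_centre (a point): Centre of the beeswax cake, yellow, 38 x 58 x 18 mm, x along its 38 mm side, y along its 58 mm side, z up; it lies flat on the table at the front left, in front of the hand press.
- tin: Black tin in the box, 66 mm across, 20 mm high; to be left alone. Origin under its middle.
- glue_bottle: White glue bottle, 54 mm across, 152 mm high; bystander.
- spool_ecru: Ecru thread spool, 44 x 58 mm; bystander.
- spool_rust: Rust-red thread spool, 44 x 64 mm; bystander.
- groover: Groover with dark handle, 156 mm long, at the front edge; bystander.
There are look-alikes about, which are no part of the job. There is more than one size of the part that bears wax_centre; the job needs the middle-sized.

How it is judged:
By the outcome, as a careful person would: the job done as asked, in the order asked, and still so for the second after the job is handed in, with the robot touching nothing.
It also fails if it takes over 72 s, if anything falls off the work surface, if the arm or the gripper's body presses on something with over 40 N, if the wrist force passes 120 N, or if a joint passes its speed limit or range.

### The arm

A 6-joint arm with a two-finger parallel gripper is mounted at the origin on a cart in front of the work surface, level with it; the furniture and walls round the work are solid. World frame = base frame: x ahead of the robot, y to its left, z up, the work surface at z = 0. Lengths are in mm, angles in rad, forces in N, time in s.
With the tool pointing down it reaches from about 300 to 775 mm from the base axis. Payload 14.6 kg.
Tool frame: the origin (TCP) lies midway between the tips of the shut fingers; the grasp point (between the pads) lies 19 mm behind it (grip_depth is the distance from the TCP to the grasp point, in mm); z points along the fingers, y is the direction in which the jaws open and shut (so a half turn about z gives the same grasp; the last joint's range is limited). The gripper opens to 94 mm and grips with 3 to 60 N. Pads are 16 mm wide; open, the fingers measure 119 mm over their backs; the gripper's body (75 mm by 177 mm) begins 78 mm behind the grasp point.
Start: joints at [1.24, 0.3, 1.521, -0, 1.321, -0.067], TCP at [143.411, 530.964, 205.446] pointing down, gripper open.
Joint ranges: [-3.03, 3.03], [-0.79, 2.21], [0.23, 2.52], [-1.04, 4.18], [0, 3.07], [-2.55, 2.55]. Speed limits (rad/s): [2.22, 2.22, 2.57, 3.14, 3.14, 3.14].

### API

Orientations are given as [roll, pitch, yaw] about the fixed x, y, z axes, in that order (R = Rz(yaw) Ry(pitch) Rx(roll)).
In Python, from cell import read_state, camera, camera_info, sign_off, grip_depth gives the robot as it stands.
- The arm moves only by the tool drive_tool, never from a script. Its argument "motion" is one flat list of numbers, 4 for each row, row after row: the shift along the tool's x, y, z in mm, then the turn about the tool's z in rad. A call has 1 to 8 rows; each row shifts and turns the pose as measured when the row begins, along the tool's axes as they then stand; what a row does not reach is not made up. A row lasts 1/12 s, in which the tool goes at most 41.7 mm and 7.16 degrees, less where a joint would pass 70% of its speed; a pose out of reach is approached as far as the arm can. A call is refused whole if a number of a shift passes 41.7 or a number of a turn 0.125, either way. A call with a gripper value outside its range is refused whole. "jaw" is the closure, from 0 (fully open) to 1 (shut), set as the call begins (left out, the last holds). The fingers move at their own pace and stop on an object; "grip_force" is the grip in N (left out, the last holds). Time passes only in rows, so rows that do not move let the fingers close. It gives the time, the measured TCP pose, the force and the opening at its end, in the units of the state.
- read_state(): the state, without advancing time (a new reading comes with each control period).
- camera(name): name is "side" or "top"; returns the picture (400x640x3 uint8, red, green, blue); there is no depth.
- camera_info(name): a dict with "fovy" (degrees; the focal length in pixels is half the picture's height over the tangent of half this angle, whatever the lens; pixels are square), "cx", "cy" (the principal point, pixels), "k1" (the pictures are not rectified: a ray, as slopes to the right and down, at radius r is drawn at 1 + k1 r^2 times it, then the intrinsics apply), "camera_from_world" (4x4, takes a point from world to camera coordinates). Camera axes: x right, y up, looking along -z (the intrinsics and any distortion apply to the point x, -y, -z); pixel columns grow to the right and rows downward; lengths in mm; the calibration is good to about 2 mm. A picture is of the moment at which its call begins. camera_info takes no time and is no camera call.
- sign_off(): hands the job in, once; it reports no verdict.
The state is a dict: "clock": time; "joints": joint angles; "qd": joint speeds; "effort": joint torques, N m; "eef_pos": TCP position; "eef_rot": TCP orientation; "wrist_force": force on the tool from outside, world axes, zero at the start; "moment": the same for the moment, N m; "finger_gap": finger opening in mm.
Only numpy, scipy, OpenCV 4.12 (cv2) and the standard library are available. Lean on these libraries where they do the work, as an engineer would, in place of code of your own. Each camera call takes 0.05 s, during which the arm holds its last target. There are 200 camera calls.

## Working session

There is one attempt and no reset: what is moved stays moved. The work goes in short steps, Python scripts to look and compute and a tool call to move; the robot and the scene stay as the last step left them, time stands still between calls to the robot, and variables do not carry over. Pictures are saved under pics/ and viewed, on a budget of 10 in all, crops included, one or two more only if the job needs it, and the job is handed in when it is done.

Besides the shell and the picture viewer there is one more tool, called after ">>>" by a JSON object that holds its "api" and its "payload", one argument or row to a line. drive_tool: Moves the arm, as the interface text tells. Its arguments: {"type":"object","properties":{"motion":{"type":"array","items":{"type":"number"}},"jaw":{"type":"number"},"grip_force":{"type":"number"}},"required":["motion"]}

```bash
mkdir -p pics; ls; cat > h.py <<'E'
import numpy as np, cv2
from cell import *
def K(n):
    i=camera_info(n); f=200/np.tan(np.radians(i["fovy"]/2)); return i,f,np.array(i["camera_from_world"])
def proj(n,p):
    i,f,T=K(n); c=T@np.append(p,1.); s=np.array([c[0],-c[1]])/-c[2]; s=s*(1+i["k1"]*(s@s)); return np.array([i["cx"],i["cy"]])+f*s
def ray(n,u,v):
    i,f,T=K(n); d=(np.array([u,v])-[i["cx"],i["cy"]])/f; s=d.copy()
    for _ in range(20): s=d/(1+i["k1"]*(s@s))
    R=T[:3,:3]; o=-R.T@T[:3,3]; return o,R.T@np.array([s[0],-s[1],-1])
def atz(n,u,v,z):
    o,d=ray(n,u,v); return o+d*(z-o[2])/d[2]
def tri(a,b):
    o1,d1=ray(*a);o2,d2=ray(*b); t=np.linalg.lstsq(np.c_[d1,-d2],o2-o1,rcond=None)[0]
    p,q=o1+d1*t[0],o2+d2*t[1]; return (p+q)/2,np.linalg.norm(p-q)
def save(n,f,crop=None,s=1):
    im=camera(n)
    if crop: x0,y0,x1,y1=crop; im=im[y0:y1,x0:x1]
    im=cv2.resize(im,None,fx=s,fy=s,interpolation=cv2.INTER_CUBIC); cv2.imwrite("pics/"+f,im[:,:,::-1])
E
python3 - <<'E'
from h import *
np.set_printoptions(precision=3,suppress=True)
print(read_state(),grip_depth)
for n in("side","top"):
    print(camera_info(n)); save(n,n+"1.png",s=1.25)
E
```

```text
pics
{'clock': 0.0, 'joints': array([ 1.24 ,  0.3  ,  1.522,  0.   ,  1.321, -0.067]), 'qd': array([ 0.001, -0.   ,  0.002,  0.   , -0.001,  0.001]), 'effort': array([  0.002, -53.181, -35.274,   0.071,   0.024,  -0.   ]), 'eef_pos': array([143.333, 530.713, 204.873]), 'eef_rot': array([-3.14 , -0.   ,  2.878]), 'wrist_force': array([ 0.109, -0.461, -1.249]), 'moment': array([ 0.016, -0.046, -0.035]), 'finger_gap': 94.18509680115393} 18.8
{'fovy': 55.005147807192365, 'cx': 317.31556796093724, 'cy': 200.35833875097615, 'k1': -0.019122145223468733, 'camera_from_world': array([[   -0.905,     0.426,    -0.003,   504.957],
       [   -0.319,    -0.674,     0.666,   121.644],
       [    0.281,     0.604,     0.746, -1232.553],
       [    0.   ,     0.   ,     0.   ,     1.   ]])}
{'fovy': 52.06794237487993, 'cx': 318.8580785651395, 'cy': 199.90251622150075, 'k1': -0.08627931306758199, 'camera_from_world': array([[   -0.018,    -1.   ,    -0.005,    46.579],
       [    0.995,    -0.018,     0.097,  -538.881],
       [   -0.097,    -0.004,     0.995, -1155.348],
       [    0.   ,     0.   ,     0.   ,     1.   ]])}
```

View pics/side1.png

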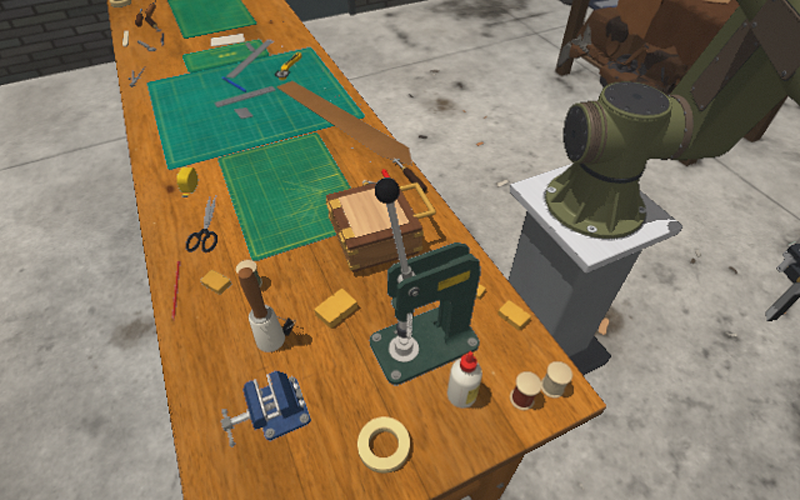

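View pics/top1.png

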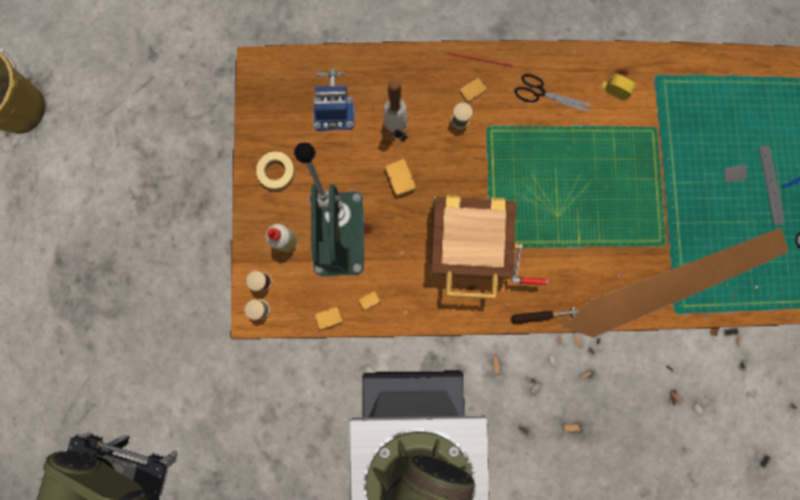

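The side view shows the box at about (380,225) and cakes at (515,313), (480,290), (337,308) and (215,282). In the top view the box is at (474,235), its bar at (472,294) and the red grip at (535,281). The front-left cakes there are at (328,318) and a smaller one at (370,300). Next I'll look closer.

```bash
python3 - <<'E'
from h import *
im=camera("top"); a=im[140:280,170:450]  # 280x140
a=cv2.resize(im[150:275,240:450],None,fx=3.8,fy=3.8,interpolation=cv2.INTER_CUBIC)
cv2.imwrite("pics/topc.png",a[:,:,::-1])
im=camera("side"); a=cv2.resize(im[115:275,245:435],None,fx=3.7,fy=3.7,interpolation=cv2.INTER_CUBIC)
cv2.imwrite("pics/sidec.png",a[:,:,::-1])
E
```

```text
(no output)
```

View pics/topc.png

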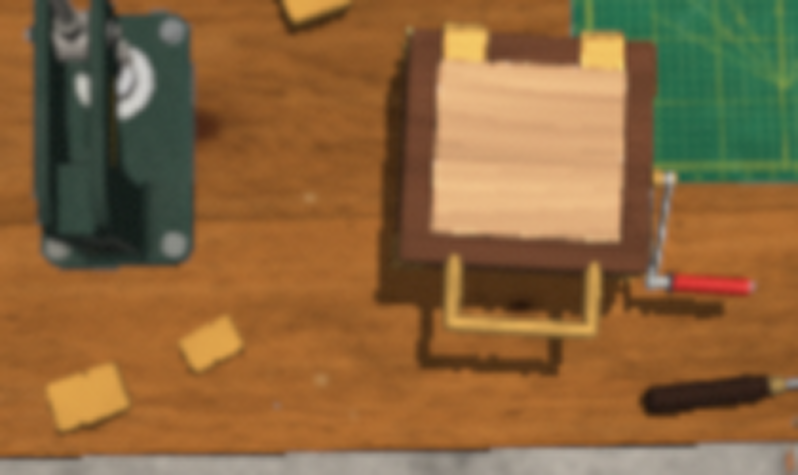

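View pics/sidec.png

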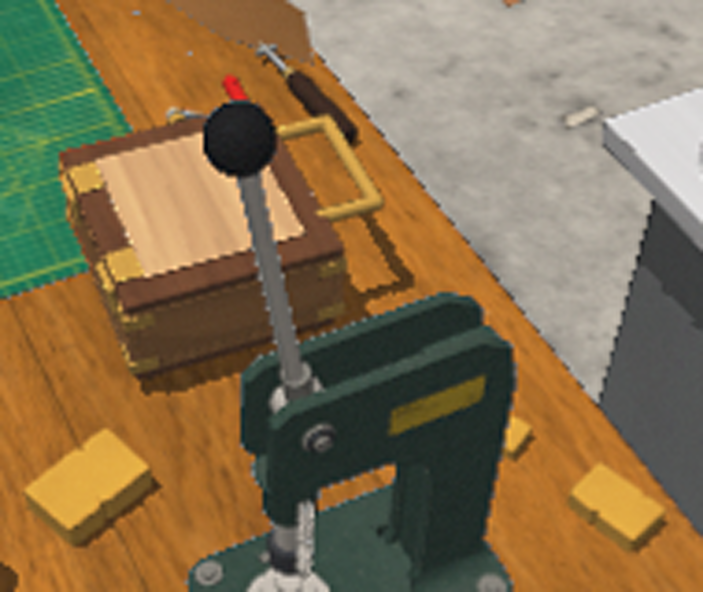

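```bash
python3 - <<'E'
from h import *
np.set_printoptions(precision=1,suppress=True)
P=lambda x,y,z: atz("top",240+x/3.8,150+y/3.8,z)
def rect(c,z):
    q=[P(*k,z)[:2] for k in c]; print(np.array(q).tolist(),"c",np.mean(q,0),[np.linalg.norm(q[i]-q[(i+1)%4]) for i in range(4)],[np.degrees(np.arctan2(*(q[(i+1)%4]-q[i])[::-1])) for i in range(4)])
print("lid");rect([(400,258),(652,270),(656,42),(410,28)],95)
print("cakeA");rect([(46,396),(118,364),(131,402),(62,433)],18)
print("cakeB");rect([(179,344),(230,316),(244,342),(197,371)],18)
print("bar",P(447,325,96),P(598,332,96))
print("grip",P(674,284,50),P(752,288,50), "knee",P(655,282,50))
print("other",atz("top",400/1.25,177/1.25,18), atz("top",473/1.25,90/1.25,18))
print("bottle",atz("top",279/1.25,237/1.25,140),"spools",atz("top",258/1.25,280/1.25,60),atz("top",256/1.25,310/1.25,60),"groover",P(650,400,15),P(770,385,15))
E
```

```text
lid
[[482.72974173496186, -33.975170764893186], [470.7022108790258, -213.88590944000498], [635.6951805496334, -223.5160549076721], [648.8846344890705, -45.258839577651905]] c [ 559.5 -129.2] [np.float64(180.3123273354178), np.float64(165.27377209483197), np.float64(178.74450064948493), np.float64(166.53759205658457)] [np.float64(-93.82469033786269), np.float64(-3.3403932356109354), np.float64(85.76833127501062), np.float64(176.11497760460782)]
cakeA
[[386.70135102597527, 232.0621373750061], [410.06285595270015, 177.0452537034674], [381.2449418741983, 167.43293833115433], [358.6540105397222, 220.05637292085788]] c [384.2 199.1] [np.float64(59.77137610402668), np.float64(30.378755383536085), np.float64(57.26758285955345), np.float64(30.508878846661986)] [np.float64(-66.99274389088632), np.float64(-161.55370007669063), np.float64(113.23356354406208), np.float64(23.1735192387038)]
cakeB
[[424.4425408438442, 130.5137818320892], [444.9878958585286, 91.49236984561306], [425.1250946417823, 81.14879911868854], [403.8241604692596, 117.09875869653237]] c [424.6 105.1] [np.float64(44.0996848752655), np.float64(22.394649529717295), np.float64(41.7867130828778), np.float64(24.59838317854611)] [np.float64(-62.232526389053916), np.float64(-152.49171476056787), np.float64(120.64742930905793), np.float64(33.049404049982776)]
bar [434.5 -66.1  96. ] [ 427.4 -173.4   96. ]
grip [ 461.8 -240.    50. ] [ 457.6 -298.5   50. ] knee [ 463.6 -225.8   50. ]
other [713.3  30.4  18. ] [ 926.1 -150.3   18. ]
bottle [560.4 287.4 140. ] spools [474.1 354.   60. ] [407.  358.2  60. ] groover [ 375.2 -226.6   15. ] [ 384.3 -319.4   15. ]
```

```bash
cat >> h.py <<'E'
def T(x,y): return ("top",240+x/3.8,150+y/3.8)
def S(x,y): return ("side",245+x/3.7,115+y/3.7)
def loc(p,c=(559.5,-129.2),yaw=-.066):
    d=np.array(p[:2])-c; k,s=np.cos(yaw),np.sin(yaw); return np.array([k*d[0]+s*d[1],-s*d[0]+k*d[1],p[2]])
def wor(p,c=(559.5,-129.2),yaw=-.066):
    k,s=np.cos(yaw),np.sin(yaw); return np.array([c[0]+k*p[0]-s*p[1],c[1]+s*p[0]+k*p[1],p[2]])
E
python3 - <<'E'
from h import *
np.set_printoptions(precision=1,suppress=True)
for n,a,b in [("barL",(447,325),(380,205)),("barR",(598,332),(327,119)),("gripend",(752,286),(232,78)),("lidBL",(410,28),(118,305)),("lidFL",(400,258),(345,248)),("lidBR",(656,42),(60,155)),
 ("A1",(46,396),(632,544)),("A2",(118,364),(570,495)),("A3",(131,402),(603,464)),("A4",(62,433),(664,512))]:
    p,e=tri(T(*a),S(*b)); print(n,p,round(e,1),loc(p))
for q in [(632,542),(570,495),(603,464),(664,512)]: print(atz(*S(*q),18))
E
```

```text
barL [433.3 -66.2  85.8] 3.1 [-130.1   54.6   85.8]
barR [ 425.3 -173.9   86.1] 5.0 [-130.9  -53.4   86.1]
gripend [ 456.3 -296.6   50.3] 6.5 [ -91.9 -173.9   50.3]
lidBL [650.9 -46.3  93.7] 4.0 [85.8 88.7 93.7]
lidFL [481.2 -33.1  90.4] 4.2 [-84.4  90.7  90.4]
lidBR [ 635.6 -224.5   86.9] 3.5 [ 82.3 -90.1  86.9]
A1 [387.6 233.5   2.4] 3.5 [-195.5  350.6    2.4]
A2 [408.3 179.9   5.2] 4.1 [-171.2  298.4    5.2]
A3 [378.  170.5  13.2] 7.9 [-200.8  287.1   13.2]
A4 [357.4 222.3   7.9] 1.9 [-224.9  337.4    7.9]
[396.6 238.3  18. ]
[413.3 187.7  18. ]
[377.5 175.3  18. ]
[362.5 227.5  18. ]
```

```bash
cat >> h.py <<'E'
def plan(target,yaw,n,wp=()):
    s=read_state(); p=np.array(s["eef_pos"]); y=s["eef_rot"][2]; d=(np.array(target)-p)/n; w=(yaw-y+np.pi)%(2*np.pi)-np.pi
    print("from",p.round(1),round(y,3),"t",round(s["clock"],2),"F",np.round(s["wrist_force"],1),"gap",round(s["finger_gap"],1))
    r=[]
    for i in range(n):
        a=y+w*i/n
        r.append([round(d[0]*np.cos(a)+d[1]*np.sin(a),1),round(d[0]*np.sin(a)-d[1]*np.cos(a),1),round(-d[2],1),round(-w/n,3)])
    for k in range(0,n,8): print([v for q in r[k:k+8] for v in q])
E
python3 -c "
from h import *
plan([432,-120.5,140],1.505,20)"
```

```text
from [143.3 530.8 205.1] 2.878 t 0.2 F [-0.7  0.2  0.7] gap 94.0
[np.float64(-22.4), np.float64(-27.7), np.float64(3.3), np.float64(0.069), np.float64(-24.3), np.float64(-26.1), np.float64(3.3), np.float64(0.069), np.float64(-26.0), np.float64(-24.3), np.float64(3.3), np.float64(0.069), np.float64(-27.6), np.float64(-22.5), np.float64(3.3), np.float64(0.069), np.float64(-29.1), np.float64(-20.6), np.float64(3.3), np.float64(0.069), np.float64(-30.4), np.float64(-18.5), np.float64(3.3), np.float64(0.069), np.float64(-31.6), np.float64(-16.4), np.float64(3.3), np.float64(0.069), np.float64(-32.7), np.float64(-14.2), np.float64(3.3), np.float64(0.069)]
[np.float64(-33.6), np.float64(-11.9), np.float64(3.3), np.float64(0.069), np.float64(-34.3), np.float64(-9.6), np.float64(3.3), np.float64(0.069), np.float64(-34.9), np.float64(-7.2), np.float64(3.3), np.float64(0.069), np.float64(-35.3), np.float64(-4.8), np.float64(3.3), np.float64(0.069), np.float64(-35.5), np.float64(-2.4), np.float64(3.3), np.float64(0.069), np.float64(-35.6), np.float64(0.1), np.float64(3.3), np.float64(0.069), np.float64(-35.5), np.float64(2.5), np.float64(3.3), np.float64(0.069), np.float64(-35.3), np.float64(5.0), np.float64(3.3), np.float64(0.069)]
[np.float64(-34.9), np.float64(7.4), np.float64(3.3), np.float64(0.069), np.float64(-34.3), np.float64(9.7), np.float64(3.3), np.float64(0.069), np.float64(-33.5), np.float64(12.1), np.float64(3.3), np.float64(0.069), np.float64(-32.6), np.float64(14.3), np.float64(3.3), np.float64(0.069)]
```

>>> {"api": "drive_tool", "payload": {
  "motion": [-22,-28,0,0.07,-24,-26,0,0.07,-26,-24,0,0.07,-28,-22,0,0.07,-29,-21,0,0.07,-30,-18,0,0.07,-32,-16,0,0.07,-33,-14,0,0.07],
  "jaw": 0.57,
  "grip_force": 15
}}

```text
clock: 0.87
eef_pos: [256.5, 262.3, 202.4]
eef_rot: [-3.138, 0.001, 2.303]
wrist_force: [1.2, -0.2, -0.4]
finger_gap: 43.9
```

>>> {"api": "drive_tool", "payload": {
  "motion": [-34,-12,0,0.07,-34,-10,0,0.07,-35,-7,0,0.07,-35,-5,0,0.07,-35,-2,0,0.07,-36,0,0,0.07,-35,2,0,0.07,-35,5,0,0.07]
}}

```text
clock: 1.53
eef_pos: [360.7, -16.3, 204.4]
eef_rot: [3.139, 0.003, 1.715]
wrist_force: [0.9, 0.5, 0.2]
finger_gap: 40.4
```

```bash
python3 -c "
from h import *
plan([432,-120.5,140],1.505,8)"|sed 's/np.float64//g'; sed -i 's/print(\[v for/print([float(v) for/' h.py
```

```text
from [360.7 -16.3 204.4] 1.715 t 1.53 F [0.9 0.5 0.2] gap 40.4
[(-14.2), (6.9), (8.0), (0.026), (-14.0), (7.3), (8.0), (0.026), (-13.8), (7.7), (8.0), (0.026), (-13.6), (8.0), (8.0), (0.026), (-13.4), (8.4), (8.0), (0.026), (-13.1), (8.7), (8.0), (0.026), (-12.9), (9.1), (8.0), (0.026), (-12.7), (9.4), (8.0), (0.026)]
```

>>> {"api": "drive_tool", "payload": {
  "motion": [-20,9,10,0.035,-20,10,10,0.035,-19,11,10,0.035,-18,12,10,0.035,-18,12,10,0.035,-13,10,8,0.03,0,0,6,0,0,0,0,0]
}}

```text
clock: 2.2
eef_pos: [433.8, -133.6, 137.9]
eef_rot: [3.136, 0.003, 1.486]
wrist_force: [-0.2, 0.1, -0.7]
finger_gap: 40.4
```

```bash
python3 -c "
from h import *
plan([431.5,-120.5,78],1.505,6)
im=camera('side'); a=cv2.resize(im[60:220,260:440],None,fx=3.3,fy=3.3,interpolation=cv2.INTER_CUBIC)
im=camera('top'); b=cv2.resize(im[150:310,320:440],None,fx=3.3,fy=3.3,interpolation=cv2.INTER_CUBIC)
m=np.hstack([a,b])[:,:,::-1];print(m.shape);m=cv2.resize(m,None,fx=.8,fy=.8);cv2.imwrite('pics/c3.png',m)
print(proj('top',[432,-120.5,90]),proj('side',[432,-120.5,90]))
"
```

```text
from [ 433.8 -133.6  137.9] 1.486 t 2.2 F [-0.2  0.1 -0.7] gap 40.4
[2.1, -0.6, 10.0, -0.003, 2.1, -0.6, 10.0, -0.003, 2.2, -0.6, 10.0, -0.003, 2.2, -0.5, 10.0, -0.003, 2.2, -0.5, 10.0, -0.003, 2.2, -0.5, 10.0, -0.003]
(528, 990, 3)
[377.4751977  236.08472269] [338.79761827 157.44329694]
```

View pics/c3.png

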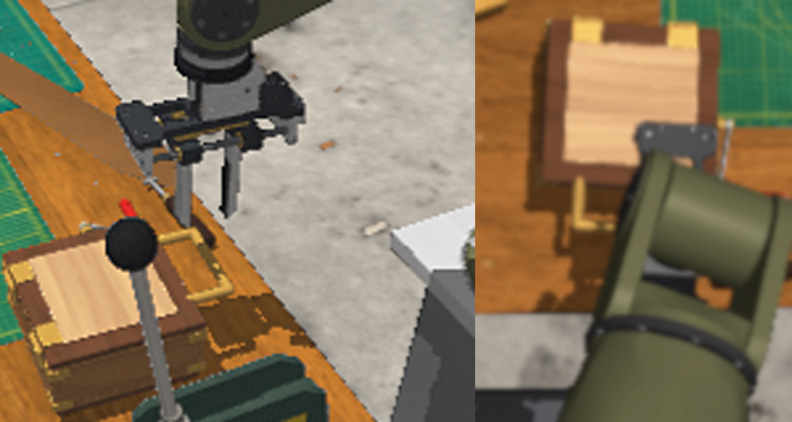

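The side view shows both fingertips at about (182,222) and (228,215), above and on either side of the bar at (205,262). I'll descend and close.

>>> {"api": "drive_tool", "payload": {
  "motion": [3,-0.5,10,-0.004,3,-0.5,10,-0.004,3,-0.5,10,-0.004,2,-0.5,10,-0.004,1,0,10,0,1,0,10,0,0,0,0,0,0,0,0,0]
}}

```text
clock: 2.97
eef_pos: [431.9, -113.6, 75.7]
eef_rot: [3.131, 0.004, 1.515]
wrist_force: [-0.5, -0.2, 0.3]
finger_gap: 40.4
```

>>> {"api": "drive_tool", "payload": {
  "motion": [0,0,0,0,0,0,0,0,0,0,0,0,0,0,0,0],
  "jaw": 1,
  "grip_force": 18
}}

```text
clock: 3.3
eef_pos: [432.2, -113.0, 77.1]
eef_rot: [3.129, 0.005, 1.517]
wrist_force: [1.3, 0.3, 0.2]
finger_gap: 16.7
```

>>> {"api": "drive_tool", "payload": {
  "motion": [0,0,0,0,0,0,0,0]
}}

```text
clock: 3.47
eef_pos: [434.4, -113.2, 78.2]
eef_rot: [3.123, 0.005, 1.516]
wrist_force: [-6.9, -0.1, -3.5]
finger_gap: 11.6
```

```bash
cat >> h.py <<'E'
def arc(c,r,th0,th1,n,sgn=-1):
    """circle in box x-z about c (x_l,z); point=(cx+sgn*r cos, cz+r sin); prints tool rows (tool y=box x, tool z down)"""
    t=np.linspace(th0,th1,n+1); x=sgn*r*np.cos(t); z=r*np.sin(t)
    return [[0,float(round(a,1)),float(round(-b,1)),0] for a,b in zip(np.diff(x),np.diff(z))]
def lidstate():
    s=read_state(); l=loc(s["eef_pos"]); f=loc(np.r_[np.array(s["wrist_force"][:2])+[559.5,-129.2],s["wrist_force"][2]])
    th=np.arctan2(l[2]+12-86,85-l[0])-.019; t=th+.019
    print("t",s["clock"],"loc",l.round(1),"th",round(th,3),"r",round(np.hypot(l[2]+12-86,85-l[0]),1),"Fl",f.round(1),"Ftan",round(f[0]*np.sin(t)+f[2]*np.cos(t),1),"Frad",round(-f[0]*np.cos(t)+f[2]*np.sin(t),1),"gap",round(s["finger_gap"],1),"rot",s["eef_rot"].round(3)); return th
E
python3 -c "
from h import *
th=lidstate()
r=arc((85,86),212,.019,1.2,32)
for k in range(0,32,8): print(sum(r[k:k+8],[]))"
```

```text
t 3.4667 loc [-125.9    7.7   78.2] th 0.001 r 210.9 Fl [-6.9 -0.5 -3.5] Ftan -3.6 Frad 6.8 gap 11.6 rot [3.123 0.005 1.516]
[0, 0.3, -7.8, 0, 0, 0.6, -7.8, 0, 0, 0.9, -7.8, 0, 0, 1.2, -7.7, 0, 0, 1.4, -7.7, 0, 0, 1.7, -7.6, 0, 0, 2.0, -7.6, 0, 0, 2.3, -7.5, 0]
[0, 2.6, -7.4, 0, 0, 2.8, -7.3, 0, 0, 3.1, -7.2, 0, 0, 3.4, -7.1, 0, 0, 3.6, -6.9, 0, 0, 3.9, -6.8, 0, 0, 4.1, -6.7, 0, 0, 4.4, -6.5, 0]
[0, 4.6, -6.3, 0, 0, 4.8, -6.2, 0, 0, 5.1, -6.0, 0, 0, 5.3, -5.8, 0, 0, 5.5, -5.6, 0, 0, 5.7, -5.4, 0, 0, 5.9, -5.2, 0, 0, 6.1, -4.9, 0]
[0, 6.2, -4.7, 0, 0, 6.4, -4.5, 0, 0, 6.6, -4.2, 0, 0, 6.7, -4.0, 0, 0, 6.9, -3.8, 0, 0, 7.0, -3.5, 0, 0, 7.1, -3.2, 0, 0, 7.2, -3.0, 0]
```

>>> {"api": "drive_tool", "payload": {
  "motion": [0,0.3,-7.8,0,0,0.6,-7.8,0,0,0.9,-7.8,0,0,1.2,-7.7,0,0,1.4,-7.7,0,0,1.7,-7.6,0,0,2,-7.6,0,0,2.3,-7.5,0]
}}

```text
clock: 4.13
eef_pos: [446.6, -114.3, 145.6]
eef_rot: [3.115, 0.006, 1.515]
wrist_force: [12.6, -1.7, -8.6]
finger_gap: 11.2
```

```bash
python3 -c "
from h import *
th=lidstate()+.019
r=arc((85,86),212,th,th+.295,8); print(sum(r,[]))"
```

```text
t 4.1333 loc [-113.7    7.4  145.6] th 0.327 r 211.2 Fl [12.7 -0.9 -8.6] Ftan -3.8 Frad -14.8 gap 11.2 rot [3.115 0.006 1.515]
[0, 2.8, -7.3, 0, 0, 3.1, -7.2, 0, 0, 3.3, -7.1, 0, 0, 3.6, -7.0, 0, 0, 3.8, -6.8, 0, 0, 4.1, -6.7, 0, 0, 4.3, -6.5, 0, 0, 4.6, -6.4, 0]
```

>>> {"api": "drive_tool", "payload": {
  "motion": [0,3.6,-7,0,0,3.6,-7,0,0,3.8,-7,0,0,4,-6.8,0,0,4.3,-6.7,0,0,4.6,-6.5,0,0,4.8,-6.3,0,0,5,-6.1,0]
}}

```text
clock: 4.8
eef_pos: [478.3, -116.7, 205.5]
eef_rot: [3.123, 0.008, 1.514]
wrist_force: [-2.1, -3.1, -3.6]
finger_gap: 11.4
```

```bash
python3 -c "
from h import *
th=lidstate()+.019
r=arc((85,86),212,th,th+.295,8); print(sum(r,[]))"
```

```text
t 4.8 loc [-81.8   7.1 205.5] th 0.648 r 212.4 Fl [-1.9 -3.3 -3.6] Ftan -4.0 Frad -0.8 gap 11.4 rot [3.123 0.008 1.514]
[0, 5.0, -6.0, 0, 0, 5.2, -5.9, 0, 0, 5.4, -5.7, 0, 0, 5.6, -5.5, 0, 0, 5.8, -5.3, 0, 0, 6.0, -5.0, 0, 0, 6.2, -4.8, 0, 0, 6.3, -4.6, 0]
```

>>> {"api": "drive_tool", "payload": {
  "motion": [0,5.2,-6,0,0,5.4,-5.8,0,0,5.6,-5.6,0,0,5.8,-5.4,0,0,6,-5.2,0,0,6.2,-4.9,0,0,6.3,-4.7,0,0,6.4,-4.5,0]
}}

```text
clock: 5.47
eef_pos: [527.7, -120.5, 253.8]
eef_rot: [3.126, 0.011, 1.513]
wrist_force: [0.0, -5.1, -5.3]
finger_gap: 11.1
```

```bash
python3 -c "
from h import *
th=lidstate()+.019
r=arc((85,86),212,th,th+.24,8); print(sum(r,[]))"
```

```text
t 5.4667 loc [-32.3   6.6 253.8] th 0.974 r 214.7 Fl [ 0.3 -5.1 -5.3] Ftan -2.6 Frad -4.7 gap 11.1 rot [3.126 0.011 1.513]
[0, 5.4, -3.4, 0, 0, 5.5, -3.2, 0, 0, 5.6, -3.1, 0, 0, 5.7, -2.9, 0, 0, 5.7, -2.7, 0, 0, 5.8, -2.6, 0, 0, 5.9, -2.4, 0, 0, 6.0, -2.2, 0]
```

>>> {"api": "drive_tool", "payload": {
  "motion": [-0.3,5.5,-3.2,0,-0.3,5.5,-3,0,-0.3,5.6,-2.9,0,-0.3,5.7,-2.7,0,-0.3,5.7,-2.5,0,0,5.8,-2.4,0,0,5.9,-2.2,0,0,5.9,-2.1,0]
}}

```text
clock: 6.13
eef_pos: [577.7, -124.4, 280.1]
eef_rot: [3.124, 0.011, 1.514]
wrist_force: [-2.6, -2.8, 0.9]
finger_gap: 11.1
```

```bash
python3 -c "
from h import *
th=lidstate()+.019
r=arc((85,86),212,th,th+.12,8); print(sum(r,[]))"
```

```text
t 6.1333 loc [ 17.8   6.  280.1] th 1.237 r 216.7 Fl [-2.4 -3.   0.9] Ftan -2.0 Frad 1.7 gap 11.1 rot [3.124 0.011 1.514]
[0, 3.0, -1.0, 0, 0, 3.0, -0.9, 0, 0, 3.1, -0.9, 0, 0, 3.1, -0.8, 0, 0, 3.1, -0.8, 0, 0, 3.1, -0.7, 0, 0, 3.1, -0.7, 0, 0, 3.1, -0.6, 0]
```

>>> {"api": "drive_tool", "payload": {
  "motion": [0,2.5,0,0,0,2.5,0,0,0,2.5,0,0,0,2.5,0,0,0,2.5,0,0,0,0,0,0]
}}

```text
clock: 6.63
eef_pos: [594.4, -125.7, 284.5]
eef_rot: [3.116, 0.013, 1.514]
wrist_force: [-0.7, -2.0, 1.1]
finger_gap: 11.7
```

```bash
python3 -c "
from h import *
th=lidstate()+.019"
```

```text
t 6.6333 loc [ 34.6   5.8 284.5] th 1.317 r 216.5 Fl [-0.6 -2.   1.1] Ftan -0.3 Frad 1.2 gap 11.7 rot [3.116 0.013 1.514]
```

>>> {"api": "drive_tool", "payload": {
  "motion": [0,1.5,0,0,0,1.5,0,0,0,0,0,0]
}}

```text
clock: 6.88
eef_pos: [598.3, -126.0, 285.3]
eef_rot: [3.115, 0.013, 1.513]
wrist_force: [-1.5, -2.1, 2.9]
finger_gap: 11.9
```

>>> {"api": "drive_tool", "payload": {
  "motion": [0,1.5,0,0,0,1,0,0,0,0,0,0]
}}

```text
clock: 7.13
eef_pos: [601.3, -126.2, 285.9]
eef_rot: [3.114, 0.013, 1.513]
wrist_force: [-1.7, -1.8, 3.6]
finger_gap: 11.2
```

>>> {"api": "drive_tool", "payload": {
  "motion": [0,1.5,-0.3,0,0,1,-0.2,0,0,0,0,0]
}}

```text
clock: 7.38
eef_pos: [604.0, -126.4, 286.4]
eef_rot: [3.114, 0.013, 1.513]
wrist_force: [-1.3, -2.8, 5.2]
finger_gap: 11.4
```

>>> {"api": "drive_tool", "payload": {
  "motion": [0,1.5,-0.3,0,0,1,-0.2,0,0,0,0,0]
}}

```text
clock: 7.63
eef_pos: [606.7, -126.6, 286.9]
eef_rot: [3.114, 0.013, 1.513]
wrist_force: [-1.9, -2.2, 3.8]
finger_gap: 11.2
```

>>> {"api": "drive_tool", "payload": {
  "motion": [0,1.5,-0.3,0,0,1,-0.2,0,0,0,0,0]
}}

```text
clock: 7.88
eef_pos: [609.4, -126.8, 287.3]
eef_rot: [3.114, 0.013, 1.513]
wrist_force: [-2.4, -1.9, 4.1]
finger_gap: 11.4
```

>>> {"api": "drive_tool", "payload": {
  "motion": [0,1.8,-0.3,0,0,0,0,0,0,0,0,0]
}}

```text
clock: 8.13
eef_pos: [611.6, -127.0, 287.5]
eef_rot: [3.114, 0.013, 1.513]
wrist_force: [-1.9, -2.2, 3.1]
finger_gap: 11.4
```

>>> {"api": "drive_tool", "payload": {
  "motion": [0,1.8,-0.3,0,0,0,0,0,0,0,0,0]
}}

```text
clock: 8.38
eef_pos: [613.6, -127.1, 287.8]
eef_rot: [3.114, 0.013, 1.513]
wrist_force: [-0.7, -1.6, 3.9]
finger_gap: 11.3
```

>>> {"api": "drive_tool", "payload": {
  "motion": [0,1.8,-0.2,0,0,0,0,0,0,0,0,0]
}}

```text
clock: 8.63
eef_pos: [615.6, -127.3, 288.1]
eef_rot: [3.114, 0.013, 1.513]
wrist_force: [-0.7, -2.8, 1.6]
finger_gap: 11.2
```

>>> {"api": "drive_tool", "payload": {
  "motion": [0,1.8,-0.2,0,0,0,0,0,0,0,0,0]
}}

```text
clock: 8.88
eef_pos: [617.3, -127.4, 288.2]
eef_rot: [3.115, 0.013, 1.513]
wrist_force: [-3.0, -2.2, 3.5]
finger_gap: 11.3
```

```bash
python3 -c "
from h import *
lidstate()"
```

```text
t 8.8833 loc [ 57.5   5.6 288.2] th 1.424 r 216.0 Fl [-2.8 -2.4  3.5] Ftan -2.4 Frad 3.8 gap 11.3 rot [3.115 0.013 1.513]
```

>>> {"api": "drive_tool", "payload": {
  "motion": [0,1,-0.1,0,0,0,0,0,0,0,0,0]
}}

```text
clock: 9.13
eef_pos: [617.8, -127.5, 288.3]
eef_rot: [3.117, 0.013, 1.513]
wrist_force: [-3.6, -2.6, 2.4]
finger_gap: 11.2
```

>>> {"api": "drive_tool", "payload": {
  "motion": [0,0.8,0,0,0,0,0,0,0,0,0,0]
}}

```text
clock: 9.38
eef_pos: [618.0, -127.5, 288.3]
eef_rot: [3.119, 0.013, 1.513]
wrist_force: [-4.7, -2.5, 2.4]
finger_gap: 11.3
```

>>> {"api": "drive_tool", "payload": {
  "motion": [0,0,0,0,0,-1.5,0,0,0,-2,0,0,0,-2,0.2,0,0,-2,0.3,0,0,-2,0.3,0,0,0,0,0]
}}

```text
clock: 9.97
eef_pos: [608.3, -126.7, 286.8]
eef_rot: [3.117, 0.013, 1.513]
wrist_force: [0.1, -2.2, 0.5]
finger_gap: 11.4
```

>>> {"api": "drive_tool", "payload": {
  "motion": [0,-1.5,0.3,0,0,-1.5,0.3,0,0,0,0,0]
}}

```text
clock: 10.22
eef_pos: [605.2, -126.5, 286.2]
eef_rot: [3.116, 0.013, 1.513]
wrist_force: [-0.2, -3.1, 0.5]
finger_gap: 11.2
```

>>> {"api": "drive_tool", "payload": {
  "motion": [0,-1.5,0.3,0,0,-1.5,0.3,0,0,0,0,0]
}}

```text
clock: 10.47
eef_pos: [601.9, -126.2, 285.5]
eef_rot: [3.116, 0.012, 1.513]
wrist_force: [-1.1, -2.1, 0.9]
finger_gap: 11.6
```

>>> {"api": "drive_tool", "payload": {
  "motion": [0,-1.5,0.3,0,0,-1,0.2,0,0,0,0,0]
}}

```text
clock: 10.72
eef_pos: [599.2, -126.0, 284.8]
eef_rot: [3.116, 0.012, 1.513]
wrist_force: [0.1, -2.7, 0.0]
finger_gap: 11.5
```

>>> {"api": "drive_tool", "payload": {
  "motion": [0,-1.5,0.3,0,0,-1.5,0.3,0,0,0,0,0]
}}

```text
clock: 10.97
eef_pos: [596.6, -125.7, 284.3]
eef_rot: [3.114, 0.012, 1.514]
wrist_force: [2.9, -2.1, 0.2]
finger_gap: 11.2
```

>>> {"api": "drive_tool", "payload": {
  "motion": [0,-1.5,0.3,0,0,-1,0.2,0,0,0,0,0]
}}

```text
clock: 11.22
eef_pos: [594.7, -125.5, 283.8]
eef_rot: [3.111, 0.012, 1.514]
wrist_force: [5.0, -2.2, -1.6]
finger_gap: 11.5
```

>>> {"api": "drive_tool", "payload": {
  "motion": [0,1.2,0,0,0,0,0,0,0,0,0,0]
}}

```text
clock: 11.47
eef_pos: [596.2, -125.7, 284.2]
eef_rot: [3.11, 0.013, 1.514]
wrist_force: [3.5, -1.9, 1.4]
finger_gap: 11.4
```

>>> {"api": "drive_tool", "payload": {
  "motion": [0,0,0,0,0,0,0,0,0,0,0,0,0,0,-5,0,0,0,-15,0,0,0,-25,0,0,0,-30,0],
  "jaw": 0.6
}}

```text
clock: 12.05
eef_pos: [591.3, -123.2, 354.5]
eef_rot: [3.127, 0.008, 1.515]
wrist_force: [1.0, 0.2, -0.2]
finger_gap: 37.4
```

```bash
python3 -c "
from h import *
im=camera('side'); a=cv2.resize(im[40:260,240:440],None,fx=2.4,fy=2.4,interpolation=cv2.INTER_CUBIC)
cv2.imwrite('pics/s4.png',a[:,:,::-1]); plan([387,204,320],0,8)"
```

```text
from [ 591.9 -123.3  361.7] 1.515 t 12.1 F [-0.2 -0.1  5.3] gap 37.7
[39.4, -27.9, 5.2, 0.189, 33.5, -34.8, 5.2, 0.189, 26.3, -40.5, 5.2, 0.189, 18.2, -44.7, 5.2, 0.189, 9.5, -47.3, 5.2, 0.189, 0.4, -48.3, 5.2, 0.189, -8.7, -47.5, 5.2, 0.189, -17.5, -45.0, 5.2, 0.189]
```

View pics/s4.png

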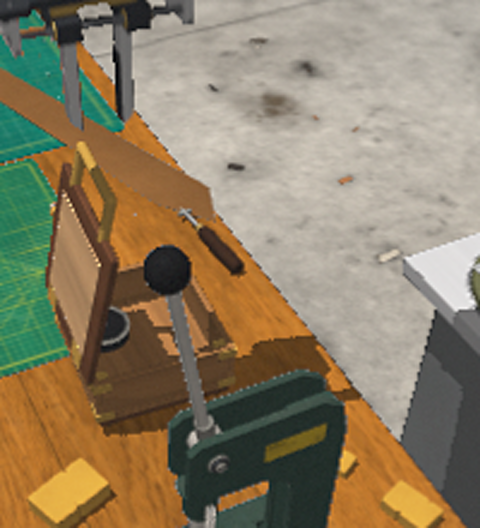

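The lid now stands open by itself, with the bar at (90,160), the black tin at (110,325) and the free front-left floor visible. Next I'll check press clearance, including the ball at (167,268).

```bash
python3 - <<'E'
from h import *
np.set_printoptions(precision=1,suppress=True)
t=lambda x,y:("top",x/1.25,y/1.25); s=lambda x,y:("side",x/1.25,y/1.25)
for n,a,b in [("ball",t(305,152),s(387,190))]: print(n,tri(a,b))
for n,a,b in [("near plate front top",T(60,235),S(508,342)),("far plate",T(98,240),S(480,312)),("top back near",T(60,10),S(275,405)),("far",T(100,170),S(475,300))]: print(n,tri(a,b))
for q in [(45,265),(190,265)]: print("base",atz(*T(*q),10))
for z in (100,150,200): print(z,atz(*T(60,240),z),atz(*T(104,240),z), atz(*S(508,345),z))
# tin
print("tin",loc(atz("side",240+112/2.4,40+322/2.4,48)), proj("side",wor([-40,32,28])),proj("top",wor([-40,32,28])))
E
```

```text
ball (array([655.3, 178.7, 429.8]), np.float64(1.798275563075931))
near plate front top (array([494.2, 188.5, 222.6]), np.float64(0.7856368783195318))
far plate (array([493.3, 162.6, 221.3]), np.float64(5.774310597095015))
top back near (array([637.6, 184.7, 237.5]), np.float64(3.7195425003774254))
far (array([521.5, 166.7, 252.7]), np.float64(26.397205021668878))
base [486.6 233.7  10. ]
base [484.7 122.   10. ]
100 [499.6 207.8 100. ] [499.  176.3 100. ] [426.  107.1 100. ]
150 [496.2 199.8 150. ] [495.7 169.8 150. ] [454.1 141.2 150. ]
200 [492.8 191.9 200. ] [492.3 163.3 200. ] [482.3 175.2 200. ]
tin [ 24.  -31.4  48. ] [314.8 187.6] [364.6 205.2]
```

>>> {"api": "drive_tool", "payload": {
  "motion": [-5,-30,0,0,-5,-35,0,-0.03,-5,-38,0,-0.04,0,-38,0,-0.04,10,-38,0,-0.04,20,-30,0,-0.04,30,-10,0,-0.04,35,0,0,-0.04]
}}

```text
clock: 12.77
eef_pos: [349.4, -47.3, 355.1]
eef_rot: [3.122, 0.016, 1.791]
wrist_force: [0.4, 0.9, 0.0]
finger_gap: 37.8
```

```bash
python3 -c "
from h import *
plan([386,203,90],.35,16)"
```

```text
from [349.4 -47.3 355.1] 1.791 t 12.77 F [0.4 0.9 0. ] gap 37.8
[14.8, 5.7, 16.6, 0.09, 15.2, 4.3, 16.6, 0.09, 15.5, 2.9, 16.6, 0.09, 15.7, 1.5, 16.6, 0.09, 15.8, 0.1, 16.6, 0.09, 15.8, -1.3, 16.6, 0.09, 15.6, -2.8, 16.6, 0.09, 15.3, -4.1, 16.6, 0.09]
[14.8, -5.5, 16.6, 0.09, 14.3, -6.8, 16.6, 0.09, 13.6, -8.1, 16.6, 0.09, 12.8, -9.3, 16.6, 0.09, 11.9, -10.4, 16.6, 0.09, 11.0, -11.4, 16.6, 0.09, 9.9, -12.3, 16.6, 0.09, 8.7, -13.2, 16.6, 0.09]
```

>>> {"api": "drive_tool", "payload": {
  "motion": [15,6,15,0.09,15,4,15,0.09,15.5,3,15,0.09,16,1.5,15,0.09,16,0,15,0.09,16,-1,15,0.09,15.5,-3,15,0.09,15,-4,15,0.09],
  "jaw": 0.17
}}

```text
clock: 13.43
eef_pos: [369.2, 85.3, 236.0]
eef_rot: [3.105, -0.008, 1.046]
wrist_force: [-0.7, -0.8, -0.3]
finger_gap: 78.4
```

>>> {"api": "drive_tool", "payload": {
  "motion": [15,-5.5,16,0.09,14,-7,16,0.09,13.5,-8,16,0.09,13,-9,16,0.09,12,-10,16,0.09,11,-11,16,0.09,10,-12,16,0.09,8,-13,16,0.09]
}}

```text
clock: 14.1
eef_pos: [397.1, 213.9, 103.8]
eef_rot: [3.121, -0.034, 0.29]
wrist_force: [0.7, 0.1, 0.7]
finger_gap: 78.0
```

```bash
python3 -c "
from h import *
plan([386,203,90],.35,4)
p=read_state()['eef_pos']
im=camera('side'); a=cv2.resize(im[170:290,340:480],None,fx=4,fy=4,interpolation=cv2.INTER_CUBIC)
cv2.imwrite('pics/s5.png',a[:,:,::-1])
print((proj('side',[p[0],p[1],18])-[340,170])*4,(proj('side',[386,203,18])-[340,170])*4)"
```

```text
from [397.1 213.9 103.8] 0.29 t 14.1 F [0.7 0.1 0.7] gap 78.0
[-3.4, 1.8, 3.4, -0.015, -3.5, 1.8, 3.4, -0.015, -3.5, 1.7, 3.4, -0.015, -3.5, 1.7, 3.4, -0.015]
[280.49593048 336.94329734] [285.18838281 317.86904133]
```

View pics/s5.png

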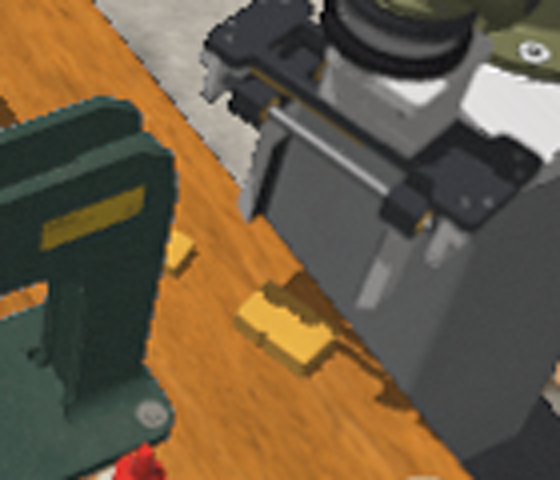

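The cake's top face is centred at about (285,326) in the crop, near the predicted (285,318). I'm going to about (387,204).

>>> {"api": "drive_tool", "payload": {
  "motion": [-3.2,1.7,12,-0.015,-3.2,1.7,12,-0.015,-3.2,1.6,12,-0.015,-3,1.5,12,-0.015,0,0,12,0,0,0,12,0,0,0,5,0,0,0,0,0]
}}

```text
clock: 14.82
eef_pos: [388.1, 203.3, 23.5]
eef_rot: [3.119, -0.027, 0.363]
wrist_force: [-0.1, -0.2, 0.7]
finger_gap: 78.3
```

```bash
python3 -c "
from h import *
plan([387,204,4],.35,4)"
```

```text
from [388.1 203.3  23.5] 0.363 t 14.82 F [-0.1 -0.2  0.7] gap 78.3
[-0.2, -0.3, 4.9, 0.003, -0.2, -0.3, 4.9, 0.003, -0.2, -0.3, 4.9, 0.003, -0.2, -0.3, 4.9, 0.003]
```

>>> {"api": "drive_tool", "payload": {
  "motion": [0,0,8,0,0,0,6,0,0,0,3,0,0,0,0,0]
}}

```text
clock: 15.15
eef_pos: [389.8, 203.2, 7.0]
eef_rot: [3.119, -0.03, 0.365]
wrist_force: [-0.2, 0.1, 0.3]
finger_gap: 78.3
```

>>> {"api": "drive_tool", "payload": {
  "motion": [0,0,0,0,0,0,0,0,0,0,0,0,0,0,0,0,0,0,0,0],
  "jaw": 1,
  "grip_force": 18
}}

```text
clock: 15.57
eef_pos: [390.1, 203.5, 7.7]
eef_rot: [3.119, -0.031, 0.365]
wrist_force: [-0.1, 0.4, -0.1]
finger_gap: 58.0
```

>>> {"api": "drive_tool", "payload": {
  "motion": [0,0,0,0,0,0,-10,0,0,0,-25,0,0,0,-35,0,-15,10,-40,0,-20,20,-30,0.05,-20,30,-10,0.05,-15,35,0,0.05]
}}

```text
clock: 16.23
eef_pos: [346.1, 93.3, 165.1]
eef_rot: [3.122, -0.033, 0.218]
wrist_force: [0.9, -0.5, -0.4]
finger_gap: 58.1
```

```bash
python3 -c "
from h import *
print(wor([-45,27,50]))
plan(wor([-45,27,145]),-.066,10)"
```

```text
[516.37868098 -99.29094041  50.        ]
from [346.1  93.3 165.1] 0.218 t 16.23 F [ 0.9 -0.5 -0.4] gap 58.1
[12.4, 22.5, 2.0, 0.028, 13.1, 22.1, 2.0, 0.028, 13.7, 21.7, 2.0, 0.028, 14.3, 21.3, 2.0, 0.028, 14.9, 20.9, 2.0, 0.028, 15.5, 20.5, 2.0, 0.028, 16.1, 20.1, 2.0, 0.028, 16.6, 19.6, 2.0, 0.028]
[17.2, 19.1, 2.0, 0.028, 17.7, 18.6, 2.0, 0.028]
```

>>> {"api": "drive_tool", "payload": {
  "motion": [12,23,2,0.028,13,22,2,0.028,14,22,2,0.028,14,21,2,0.028,15,21,2,0.028,15.5,20.5,2,0.028,16,20,2,0.028,16,16,2,0.028]
}}

```text
clock: 16.9
eef_pos: [482.1, -69.5, 166.6]
eef_rot: [3.131, -0.05, -0.02]
wrist_force: [0.2, 0.5, 0.4]
finger_gap: 57.8
```

```bash
python3 -c "
from h import *
plan(wor([-45,27,100]),-.066,5)"
```

```text
from [482.1 -69.5 166.6] -0.02 t 16.9 F [0.2 0.5 0.4] gap 57.8
[7.0, 5.8, 13.3, 0.009, 7.0, 5.8, 13.3, 0.009, 7.1, 5.7, 13.3, 0.009, 7.1, 5.6, 13.3, 0.009, 7.2, 5.6, 13.3, 0.009]
```

>>> {"api": "drive_tool", "payload": {
  "motion": [7,6,11,0.009,7,6,11,0.009,7,6,11,0.009,6,5,11,0.009,4,3,10,0.009,0,0,5,0,0,0,0,0,0,0,0,0]
}}

```text
clock: 17.57
eef_pos: [518.2, -102.1, 111.9]
eef_rot: [3.133, -0.054, -0.073]
wrist_force: [0.9, -0.3, -0.3]
finger_gap: 58.2
```

```bash
python3 -c "
from h import *
print(loc(read_state()['eef_pos']))
plan(wor([-45,27,36]),-.066,8)
im=camera('side'); a=cv2.resize(im[80:240,250:410],None,fx=3.5,fy=3.5,interpolation=cv2.INTER_CUBIC)
cv2.imwrite('pics/s6.png',a[:,:,::-1])"
```

```text
[-42.97415012  24.28800116 111.92878017]
from [ 518.2 -102.1  111.9] -0.073 t 17.57 F [ 0.9 -0.3 -0.3] gap 58.2
[-0.3, -0.3, 9.5, -0.001, -0.3, -0.3, 9.5, -0.001, -0.3, -0.3, 9.5, -0.001, -0.3, -0.3, 9.5, -0.001, -0.3, -0.3, 9.5, -0.001, -0.3, -0.3, 9.5, -0.001, -0.3, -0.3, 9.5, -0.001, -0.3, -0.3, 9.5, -0.001]
```

View pics/s6.png

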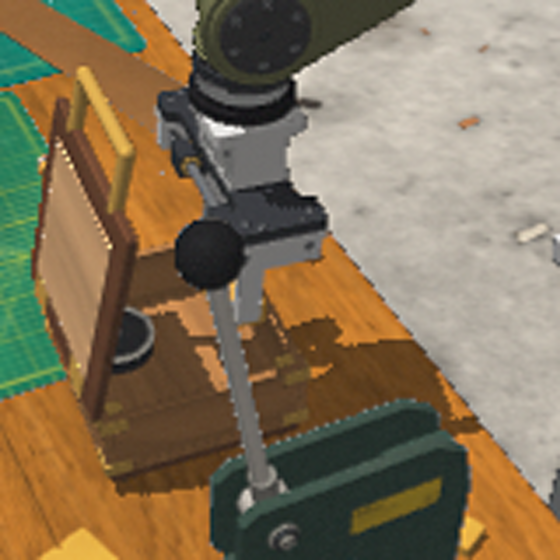

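The gripper is over the front-left part of the box, the tin is at (128,338), and the lid is still standing. Lowering now.

>>> {"api": "drive_tool", "payload": {
  "motion": [-0.7,-0.5,10,0,-0.7,-0.5,12,0,-0.7,-0.5,12,0,-0.7,-0.5,12,0,-0.7,-0.3,10,0,-0.3,0,8,0,0,0,2,0,0,0,0,0]
}}

```text
clock: 18.28
eef_pos: [518.4, -98.8, 43.9]
eef_rot: [3.132, -0.06, -0.07]
wrist_force: [-0.6, -0.3, -1.0]
finger_gap: 57.9
```

```bash
python3 -c "
from h import *
print(loc(read_state()['eef_pos']),read_state()['eef_pos'])"
```

```text
[-42.98291511  27.63377049  43.87187114] [518.43317274 -98.79158074  43.87187114]
```

>>> {"api": "drive_tool", "payload": {
  "motion": [0,0,3,0,0,0,3,0,0,0,1.5,0,0,0,0,0]
}}

```text
clock: 18.62
eef_pos: [519.7, -99.1, 36.9]
eef_rot: [3.131, -0.062, -0.07]
wrist_force: [0.2, 0.4, -0.1]
finger_gap: 57.9
```

>>> {"api": "drive_tool", "payload": {
  "motion": [0,0,1.5,0,0,0,0,0]
}}

```text
clock: 18.78
eef_pos: [520.2, -99.2, 35.9]
eef_rot: [3.131, -0.063, -0.07]
wrist_force: [-0.9, 0.2, 1.0]
finger_gap: 57.6
```

>>> {"api": "drive_tool", "payload": {
  "motion": [0,0,1,0,0,0,0,0]
}}

```text
clock: 18.95
eef_pos: [520.5, -99.2, 35.4]
eef_rot: [3.131, -0.063, -0.07]
wrist_force: [-0.0, -0.6, 1.3]
finger_gap: 57.7
```

>>> {"api": "drive_tool", "payload": {
  "motion": [0,0,0,0,0,0,0,0,0,0,0,0,0,0,0,0,0,0,-8,0,0,0,-20,0,-2,0,-30,0,-2,0,-35,0],
  "jaw": 0.24
}}

```text
clock: 19.62
eef_pos: [507.4, -96.8, 125.5]
eef_rot: [3.133, -0.051, -0.07]
wrist_force: [-0.6, -0.2, 0.6]
finger_gap: 71.4
```

>>> {"api": "drive_tool", "payload": {
  "motion": [-20,0,-35,0,-30,0,-35,0,-35,0,-35,-0.06,-35,0,-20,-0.1,-30,0,0,-0.1,0,0,0,-0.1,0,0,0,-0.1,0,0,0,-0.1]
}}

```text
clock: 20.28
eef_pos: [355.5, -91.9, 248.4]
eef_rot: [3.092, -0.051, 0.512]
wrist_force: [1.2, 0.1, -0.8]
finger_gap: 71.4
```

```bash
python3 -c "
from h import *
s=read_state();print(s['eef_pos'],s['eef_rot'],s['clock'])
a=cv2.resize(camera('top')[130:270,330:450],None,fx=3.8,fy=3.8,interpolation=cv2.INTER_CUBIC)
b=cv2.resize(camera('side')[90:230,255:345],None,fx=3.8,fy=3.8,interpolation=cv2.INTER_CUBIC)
cv2.imwrite('pics/s7.png',np.hstack([a,b])[:,:,::-1])"
```

```text
[355.46874113 -91.88145579 248.36882174] [ 3.09187054 -0.05075807  0.51207595] 20.2833
```

View pics/s7.png

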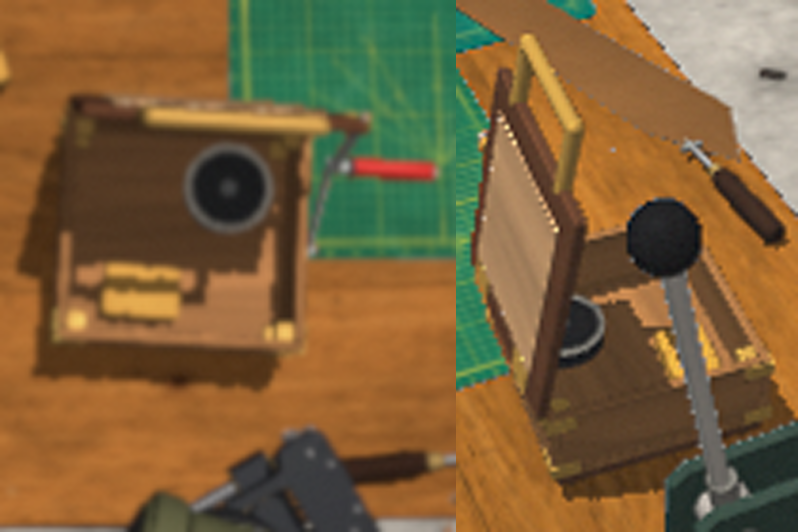

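The top view shows the cake flat at (142,290) in the front left, clear of the tin at (228,188). The red grip runs from (355,168) to (437,171), and the stay foot is near (312,250). Next I'll compute the grip position.

```bash
python3 - <<'E'
from h import *
np.set_printoptions(precision=1,suppress=True)
t=lambda x,y:("top",330+x/3.8,130+y/3.8)
print("foot",loc(atz(*t(312,250),42)))
for z in (95,105,110,115,120,125): 
    a=loc(atz(*t(437,171),z)); b=loc(atz(*t(400,169.5),z)); k=loc(atz(*t(345,167),z)); print(z,a,b,k)
print("shut:"); 
for z in (35,50,68): print(z,loc(atz(*T(714,286),z)))
E
```

```text
foot [  -7.8 -101.5   42. ]
95 [  47.9 -179.8   95. ] [  47.6 -152.7   95. ] [  47.4 -112.5   95. ]
105 [  46.2 -176.8  105. ] [  45.9 -149.9  105. ] [  45.7 -110.1  105. ]
110 [  45.3 -175.3  110. ] [  45.  -148.5  110. ] [  44.8 -108.9  110. ]
115 [  44.4 -173.8  115. ] [  44.2 -147.2  115. ] [  44.  -107.7  115. ]
120 [  43.6 -172.3  120. ] [  43.3 -145.8  120. ] [  43.1 -106.5  120. ]
125 [  42.7 -170.8  125. ] [  42.4 -144.4  125. ] [  42.2 -105.3  125. ]
shut:
35 [ -89.6 -150.9   35. ]
50 [ -90.3 -147.    50. ]
68 [ -91.1 -142.3   68. ]
```

```bash
python3 -c "
from h import *
print(wor([-100,-157,0]),wor([46,-157,0]))
plan(wor([-100,-157,200]),1.505,9)"
```

```text
[ 449.36324212 -279.26296866    0.        ] [ 595.04536954 -288.89197445    0.        ]
from [355.9 -91.9 248.1] 0.509 t 20.38 F [-0.4 -0.  -0.3] gap 71.8
[-1.1, 23.2, 5.3, -0.111, -3.6, 23.0, 5.3, -0.111, -6.2, 22.4, 5.3, -0.111, -8.6, 21.6, 5.3, -0.111, -10.9, 20.5, 5.3, -0.111, -13.1, 19.2, 5.3, -0.111, -15.2, 17.6, 5.3, -0.111, -17.0, 15.9, 5.3, -0.111]
[-18.7, 13.9, 5.3, -0.111]
```

>>> {"api": "drive_tool", "payload": {
  "motion": [-1,23,5,-0.115,-4,23,5,-0.115,-6,22,5,-0.115,-9,22,5,-0.115,-11,20.5,5,-0.115,-13,19,5,-0.115,-15,18,5,-0.115,-17,16,5,-0.115],
  "jaw": 0.57
}}

```text
clock: 21.05
eef_pos: [446.1, -262.9, 218.5]
eef_rot: [3.068, 0.009, 1.432]
wrist_force: [-0.2, 0.7, -0.0]
finger_gap: 40.6
```

```bash
python3 -c "
from h import *
plan(wor([46,-157,165]),1.505,7)"
```

```text
from [ 446.1 -262.9  218.5] 1.432 t 21.05 F [-0.2  0.7 -0. ] gap 40.6
[-0.7, 21.6, 7.6, -0.01, -1.0, 21.6, 7.6, -0.01, -1.2, 21.6, 7.6, -0.01, -1.4, 21.5, 7.6, -0.01, -1.6, 21.5, 7.6, -0.01, -1.9, 21.5, 7.6, -0.01, -2.1, 21.5, 7.6, -0.01]
```

>>> {"api": "drive_tool", "payload": {
  "motion": [-2.5,22,6,-0.01,-2,22,6,-0.01,-2,22,6,-0.01,-2,22,6,-0.01,-2,22,6,-0.01,-2,20,6,-0.01,-2,15,6,-0.01,0,0,0,0]
}}

```text
clock: 21.72
eef_pos: [598.2, -299.5, 181.5]
eef_rot: [3.075, 0.01, 1.477]
wrist_force: [-0.4, -0.8, 0.1]
finger_gap: 40.6
```

```bash
python3 -c "
from h import *
print(loc(read_state()['eef_pos']))
plan(wor([46,-157,120]),1.505,6)
a=cv2.resize(camera('side')[70:210,230:330],None,fx=4,fy=4,interpolation=cv2.INTER_CUBIC)
cv2.imwrite('pics/s8.png',a[:,:,::-1])
"
```

```text
[  49.84424248 -167.3940906   181.53525646]
from [ 598.2 -299.5  181.5] 1.477 t 21.72 F [-0.4 -0.8  0.1] gap 40.6
[1.7, -0.7, 10.3, -0.005, 1.7, -0.7, 10.3, -0.005, 1.7, -0.7, 10.3, -0.005, 1.7, -0.7, 10.3, -0.005, 1.7, -0.7, 10.3, -0.005, 1.7, -0.6, 10.3, -0.005]
```

View pics/s8.png

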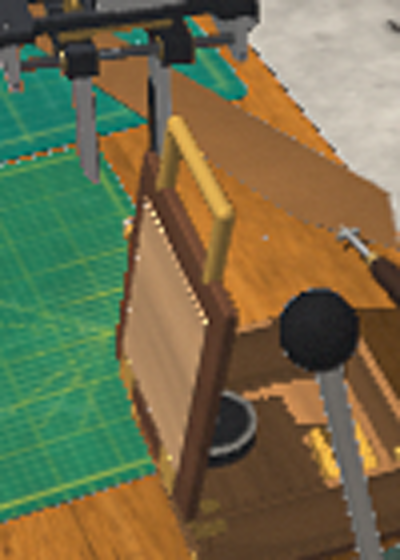

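The grip is hidden behind the lid in this view, so I'm descending on the computed position, with force checks.

>>> {"api": "drive_tool", "payload": {
  "motion": [2,-1.3,10,-0.005,2,-1.3,10,-0.005,2,-1.3,10,-0.005,2,-1.3,10,-0.005,2,-1.3,10,-0.005,0,-1,5,0,0,0,0,0]
}}

```text
clock: 22.35
eef_pos: [590.8, -287.9, 121.4]
eef_rot: [3.076, 0.011, 1.496]
wrist_force: [-0.3, -0.4, 0.0]
finger_gap: 40.7
```

```bash
python3 -c "
from h import *
print(loc(read_state()['eef_pos']))
plan(wor([46,-157,93]),1.505,4)"
```

```text
[  41.65363924 -156.2644216   121.38830082]
from [ 590.8 -287.9  121.4] 1.496 t 22.35 F [-0.3 -0.4  0. ] gap 40.7
[-0.2, 1.1, 7.1, -0.002, -0.2, 1.1, 7.1, -0.002, -0.2, 1.1, 7.1, -0.002, -0.2, 1.1, 7.1, -0.002]
```

>>> {"api": "drive_tool", "payload": {
  "motion": [0,1,7,0,0,1,7,0,0,1,7,0,0,0,7,0,0,0,0,0]
}}

```text
clock: 22.77
eef_pos: [596.3, -289.0, 91.4]
eef_rot: [3.075, 0.011, 1.496]
wrist_force: [-0.4, -1.0, -0.1]
finger_gap: 40.5
```

>>> {"api": "drive_tool", "payload": {
  "motion": [0,0,0,0,0,0,0,0,0,0,0,0],
  "jaw": 1,
  "grip_force": 10
}}

```text
clock: 23.02
eef_pos: [596.4, -289.1, 91.1]
eef_rot: [3.075, 0.011, 1.496]
wrist_force: [0.1, 0.3, -0.2]
finger_gap: 24.0
```

>>> {"api": "drive_tool", "payload": {
  "motion": [0,0,0,0]
}}

```text
clock: 23.1
eef_pos: [596.5, -289.1, 91.4]
eef_rot: [3.075, 0.011, 1.496]
wrist_force: [-0.2, -0.0, -0.1]
finger_gap: 16.9
```

```bash
python3 -c "
from h import *
print(loc(read_state()['eef_pos']))
lidstate()"
```

```text
[  47.47469305 -157.15689805   91.39040751]
t 23.1 loc [  47.5 -157.2   91.4] th 0.415 r 41.4 Fl [-0.2 -0.1 -0.1] Ftan -0.1 Frad 0.1 gap 16.9 rot [3.075 0.011 1.496]
```

>>> {"api": "drive_tool", "payload": {
  "motion": [0,0,0,0,0,0,0,0],
  "grip_force": 8
}}

```text
clock: 23.27
eef_pos: [596.8, -289.2, 91.9]
eef_rot: [3.074, 0.012, 1.496]
wrist_force: [-0.2, 0.2, -4.3]
finger_gap: 13.9
```

```bash
python3 -c "
from h import *
print(loc(read_state()['eef_pos']))
lidstate()"
```

```text
[  47.77069282 -157.17725262   91.85176466]
t 23.2667 loc [  47.8 -157.2   91.9] th 0.428 r 41.3 Fl [-0.2  0.2 -4.3] Ftan -4.0 Frad -1.7 gap 13.9 rot [3.074 0.012 1.496]
```

```bash
cat >> h.py <<'E'
def knee(dth,n=8,C=(-8,42),off=(-.8,11.5),corr=0):
    s=read_state(); l=loc(s["eef_pos"]); e=np.pi-s["eef_rot"][0]; g=np.array([l[0]+off[0],l[2]+off[1]])-C
    th=np.arctan2(g[1],g[0]); r=np.hypot(*g); f=loc(np.r_[np.array(s["wrist_force"][:2])+[559.5,-129.2],s["wrist_force"][2]])
    print("t",round(s["clock"],2),"grip",(g+C).round(1),"th",round(th,3),"r",round(r,1),"y",l[1].round(1),"F",f.round(1),"Frad",round(f[0]*np.cos(th)+f[2]*np.sin(th),1),"Ftan",round(-f[0]*np.sin(th)+f[2]*np.cos(th),1),"gap",round(s["finger_gap"],1),"rot",s["eef_rot"].round(3))
    t=np.linspace(th,th+dth,n+1); R=np.linspace(r,r+corr*(82.4-r),n+1); P=np.c_[R*np.cos(t),R*np.sin(t)]; d=np.diff(P,axis=0)
    print([float(round(v,1)) for a,b in d for v in (0,np.cos(e)*a+np.sin(e)*b,np.sin(e)*a-np.cos(e)*b,0)])
E
python3 -c "
from h import *
knee(.3)"
```

```text
t 23.27 grip [ 47.  103.4] th 0.84 r 82.4 y -157.2 F [-0.2  0.2 -4.3] Frad -3.4 Ftan -2.7 gap 13.9 rot [3.074 0.012 1.496]
[0.0, -2.2, -2.2, 0.0, 0.0, -2.3, -2.1, 0.0, 0.0, -2.4, -2.0, 0.0, 0.0, -2.4, -1.9, 0.0, 0.0, -2.5, -1.8, 0.0, 0.0, -2.6, -1.7, 0.0, 0.0, -2.6, -1.6, 0.0, 0.0, -2.7, -1.5, 0.0]
```

>>> {"api": "drive_tool", "payload": {
  "motion": [0,-2.2,-2,0,0,-2.3,-1.9,0,0,-2.4,-1.8,0,0,-2.4,-1.8,0],
  "grip_force": 22
}}

```text
clock: 23.6
eef_pos: [587.3, -288.4, 99.6]
eef_rot: [3.071, 0.012, 1.496]
wrist_force: [2.7, -0.8, -1.3]
finger_gap: 13.5
```

```bash
python3 -c "
from h import *
knee(.3)"
```

```text
t 23.6 grip [ 37.5 111.1] th 0.988 r 82.7 y -157.0 F [ 2.8 -0.6 -1.3] Frad 0.5 Ftan -3.0 gap 13.5 rot [3.071 0.012 1.496]
[0.0, -2.5, -1.8, 0.0, 0.0, -2.6, -1.7, 0.0, 0.0, -2.6, -1.6, 0.0, 0.0, -2.7, -1.5, 0.0, 0.0, -2.7, -1.4, 0.0, 0.0, -2.8, -1.3, 0.0, 0.0, -2.8, -1.2, 0.0, 0.0, -2.9, -1.1, 0.0]
```

Circle fit is excellent. Continuing.

>>> {"api": "drive_tool", "payload": {
  "motion": [0,-2.6,-1.7,0,0,-2.6,-1.6,0,0,-2.7,-1.5,0,0,-2.7,-1.4,0,0,-2.8,-1.2,0,0,-2.8,-1.1,0]
}}

```text
clock: 24.1
eef_pos: [569.4, -287.1, 109.6]
eef_rot: [3.068, 0.013, 1.496]
wrist_force: [2.0, 0.0, 1.5]
finger_gap: 13.4
```

```bash
python3 -c "
from h import *
knee(.4)"
```

```text
t 24.1 grip [ 19.5 121.1] th 1.236 r 83.7 y -156.9 F [2.  0.2 1.5] Frad 2.1 Ftan -1.4 gap 13.4 rot [3.068 0.013 1.496]
[0.0, -3.9, -1.6, 0.0, 0.0, -4.0, -1.4, 0.0, 0.0, -4.0, -1.2, 0.0, 0.0, -4.1, -1.0, 0.0, 0.0, -4.1, -0.8, 0.0, 0.0, -4.1, -0.6, 0.0, 0.0, -4.2, -0.4, 0.0, 0.0, -4.2, -0.1, 0.0]
```

>>> {"api": "drive_tool", "payload": {
  "motion": [0,-3.9,-1,0,0,-4,-0.9,0,0,-4,-0.8,0,0,-4.1,-0.6,0,0,-4.1,-0.5,0,0,-4.1,-0.3,0,0,-4.2,-0.1,0,0,-4.2,0.1,0]
}}

```text
clock: 24.77
eef_pos: [535.1, -284.5, 115.1]
eef_rot: [3.061, 0.015, 1.496]
wrist_force: [1.1, -0.7, 3.9]
finger_gap: 13.4
```

```bash
python3 -c "
from h import *
knee(.4,corr=.5)"
```

```text
t 24.77 grip [-14.9 126.6] th 1.652 r 84.9 y -156.6 F [ 1.2 -0.6  3.9] Frad 3.8 Ftan -1.5 gap 13.4 rot [3.061 0.015 1.496]
[0.0, -4.2, 0.3, 0.0, 0.0, -4.2, 0.5, 0.0, 0.0, -4.2, 0.7, 0.0, 0.0, -4.1, 0.9, 0.0, 0.0, -4.1, 1.1, 0.0, 0.0, -4.0, 1.3, 0.0, 0.0, -3.9, 1.5, 0.0, 0.0, -3.8, 1.7, 0.0]
```

>>> {"api": "drive_tool", "payload": {
  "motion": [0,-4.2,0.4,0,0,-4.2,0.6,0,0,-4.2,0.8,0,0,-4.1,1,0,0,-4,1.3,0,0,-3.9,1.5,0,0,-3.8,1.7,0,0,-3.8,1.9,0]
}}

```text
clock: 25.43
eef_pos: [497.7, -281.6, 100.0]
eef_rot: [3.068, 0.013, 1.496]
wrist_force: [-0.2, 0.8, -0.5]
finger_gap: 13.3
```

```bash
python3 -c "
from h import *
knee(.3,off=(-.8,9.2),corr=.5)"
```

```text
t 25.43 grip [-52.4 109.2] th 2.154 r 80.5 y -156.1 F [-0.3  0.8 -0.5] Frad -0.3 Ftan 0.5 gap 13.3 rot [3.068 0.013 1.496]
[0.0, -2.7, 1.4, 0.0, 0.0, -2.6, 1.5, 0.0, 0.0, -2.6, 1.6, 0.0, 0.0, -2.5, 1.7, 0.0, 0.0, -2.4, 1.8, 0.0, 0.0, -2.4, 1.9, 0.0, 0.0, -2.3, 2.0, 0.0, 0.0, -2.2, 2.1, 0.0]
```

```bash
python3 -c "
from h import *
knee(.36)"
```

```text
t 25.43 grip [-52.4 111.5] th 2.139 r 82.4 y -156.1 F [-0.3  0.8 -0.5] Frad -0.3 Ftan 0.5 gap 13.3 rot [3.068 0.013 1.496]
[0.0, -3.2, 1.8, 0.0, 0.0, -3.1, 2.0, 0.0, 0.0, -3.0, 2.1, 0.0, 0.0, -2.9, 2.3, 0.0, 0.0, -2.8, 2.4, 0.0, 0.0, -2.7, 2.5, 0.0, 0.0, -2.6, 2.6, 0.0, 0.0, -2.5, 2.7, 0.0]
```

>>> {"api": "drive_tool", "payload": {
  "motion": [0,-3,1.9,0,0,-3,2,0,0,-2.9,2.1,0,0,-2.8,2.3,0,0,-2.7,2.4,0,0,-2.6,2.5,0]
}}

```text
clock: 25.93
eef_pos: [478.7, -280.0, 82.6]
eef_rot: [3.071, 0.012, 1.496]
wrist_force: [-0.7, -0.3, -2.1]
finger_gap: 13.4
```

```bash
python3 -c "
from h import *
knee(.3)"
```

```text
t 25.93 grip [-71.5  94.1] th 2.454 r 82.1 y -155.8 F [-0.7 -0.4 -2.1] Frad -0.8 Ftan 2.1 gap 13.4 rot [3.071 0.012 1.496]
[0.0, -2.1, 2.3, 0.0, 0.0, -2.0, 2.4, 0.0, 0.0, -1.9, 2.4, 0.0, 0.0, -1.8, 2.5, 0.0, 0.0, -1.7, 2.6, 0.0, 0.0, -1.6, 2.6, 0.0, 0.0, -1.5, 2.7, 0.0, 0.0, -1.4, 2.7, 0.0]
```

>>> {"api": "drive_tool", "payload": {
  "motion": [0,-2,2.3,0,0,-1.9,2.3,0,0,-1.8,2.4,0,0,-1.7,2.4,0,0,-1.6,2.5,0,0,-1.5,2.5,0]
}}

```text
clock: 26.43
eef_pos: [467.3, -279.1, 65.0]
eef_rot: [3.074, 0.011, 1.496]
wrist_force: [-1.6, 0.1, -3.7]
finger_gap: 13.4
```

```bash
python3 -c "
from h import *
knee(.15,5)"
```

```text
t 26.43 grip [-82.9  76.5] th 2.71 r 82.5 y -155.7 F [-1.7  0.  -3.7] Frad -0.1 Ftan 4.1 gap 13.4 rot [3.074 0.011 1.496]
[0.0, -1.2, 2.2, 0.0, 0.0, -1.1, 2.2, 0.0, 0.0, -1.0, 2.3, 0.0, 0.0, -1.0, 2.3, 0.0, 0.0, -0.9, 2.3, 0.0]
```

>>> {"api": "drive_tool", "payload": {
  "motion": [0,-1.2,2,0,0,-1.1,2,0,0,-1,2,0,0,0,0,0]
}}

```text
clock: 26.77
eef_pos: [464.0, -278.7, 57.2]
eef_rot: [3.074, 0.01, 1.496]
wrist_force: [-1.1, -0.9, -6.7]
finger_gap: 13.0
```

>>> {"api": "drive_tool", "payload": {
  "motion": [0,-0.8,1.8,0,0,-0.7,1.8,0,0,0,0,0]
}}

```text
clock: 27.02
eef_pos: [462.9, -278.7, 53.1]
eef_rot: [3.074, 0.01, 1.496]
wrist_force: [-0.8, -1.1, -6.8]
finger_gap: 13.3
```

```bash
python3 -c "
from h import *
knee(.1,5)"
```

```text
t 27.02 grip [-87.4  64.6] th 2.864 r 82.5 y -155.5 F [-0.7 -1.2 -6.8] Frad -1.2 Ftan 6.7 gap 13.3 rot [3.074 0.01  1.496]
[0.0, -0.5, 1.6, 0.0, 0.0, -0.5, 1.6, 0.0, 0.0, -0.5, 1.6, 0.0, 0.0, -0.4, 1.6, 0.0, 0.0, -0.4, 1.6, 0.0]
```

>>> {"api": "drive_tool", "payload": {
  "motion": [0,-0.5,1.5,0,0,-0.5,1.5,0,0,-0.4,1.5,0,0,0,0,0]
}}

```text
clock: 27.35
eef_pos: [461.7, -278.6, 48.0]
eef_rot: [3.073, 0.01, 1.496]
wrist_force: [-0.5, -2.2, -6.7]
finger_gap: 13.2
```

>>> {"api": "drive_tool", "payload": {
  "motion": [0,-0.4,1.5,0,0,-0.4,1.5,0,0,0,0,0]
}}

```text
clock: 27.6
eef_pos: [461.5, -278.7, 45.1]
eef_rot: [3.072, 0.011, 1.496]
wrist_force: [-1.4, -0.2, -2.9]
finger_gap: 13.1
```

```bash
python3 -c "
from h import *
knee(.1,5)"
```

```text
t 27.6 grip [-88.7  56.6] th 2.962 r 82.0 y -155.7 F [-1.4 -0.3 -2.9] Frad 0.8 Ftan 3.1 gap 13.1 rot [3.072 0.011 1.496]
[0.0, -0.4, 1.6, 0.0, 0.0, -0.4, 1.6, 0.0, 0.0, -0.3, 1.6, 0.0, 0.0, -0.3, 1.6, 0.0, 0.0, -0.3, 1.6, 0.0]
```

>>> {"api": "drive_tool", "payload": {
  "motion": [0,-0.3,1.2,0,0,0,0,0,0,0,0,0]
}}

```text
clock: 27.85
eef_pos: [461.7, -278.9, 45.0]
eef_rot: [3.071, 0.011, 1.496]
wrist_force: [-1.7, 1.3, -0.2]
finger_gap: 13.4
```

>>> {"api": "drive_tool", "payload": {
  "motion": [0,-0.3,1,0,0,0,0,0,0,0,0,0]
}}

```text
clock: 28.1
eef_pos: [461.8, -279.0, 44.7]
eef_rot: [3.07, 0.012, 1.496]
wrist_force: [-2.5, 2.4, 0.6]
finger_gap: 13.3
```

Seated: the grip no longer moves and the load has gone. I'm releasing it gently and backing straight up.

>>> {"api": "drive_tool", "payload": {
  "motion": [0,0,0,0,0,0,0,0,0,0,0,0,0,0,0,0,0,1,-10,0,0,1,-20,0,0,2,-25,0,0,2,-30,0],
  "jaw": 0.65
}}

```text
clock: 28.77
eef_pos: [459.9, -276.9, 128.7]
eef_rot: [3.078, 0.008, 1.496]
wrist_force: [0.2, -0.6, -0.0]
finger_gap: 32.8
```

>>> {"api": "drive_tool", "payload": {
  "motion": [0,-10,-30,0,0,-20,-35,0,0,-30,-35,0,0,-35,-30,0,0,-35,0,0,0,-10,0,0,0,0,0,0]
}}

```text
clock: 29.35
eef_pos: [316.4, -264.9, 258.7]
eef_rot: [3.065, 0.019, 1.498]
wrist_force: [1.0, 0.5, 0.2]
finger_gap: 32.9
```

```bash
python3 -c "
from h import *
s=read_state();print(s['eef_pos'],s['clock'],s['wrist_force'])
a=cv2.resize(camera('top')[150:275,200:450],None,fx=3.2,fy=3.2,interpolation=cv2.INTER_CUBIC)
cv2.imwrite('pics/s9.png',a[:,:,::-1])
b=cv2.resize(camera('side')[60:320,240:480],None,fx=2.3,fy=2.3,interpolation=cv2.INTER_CUBIC)
cv2.imwrite('pics/s10.png',b[:,:,::-1])"
```

```text
[ 316.38382338 -264.92141864  258.69868693] 29.35 [0.99555431 0.50244247 0.17195955]
```

View pics/s9.png

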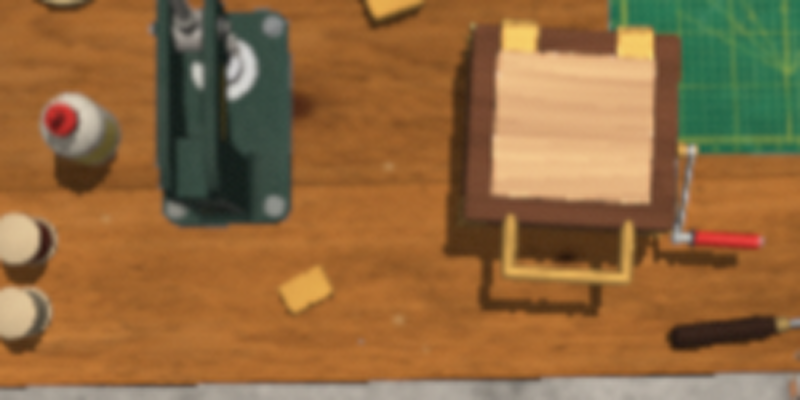

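View pics/s10.png

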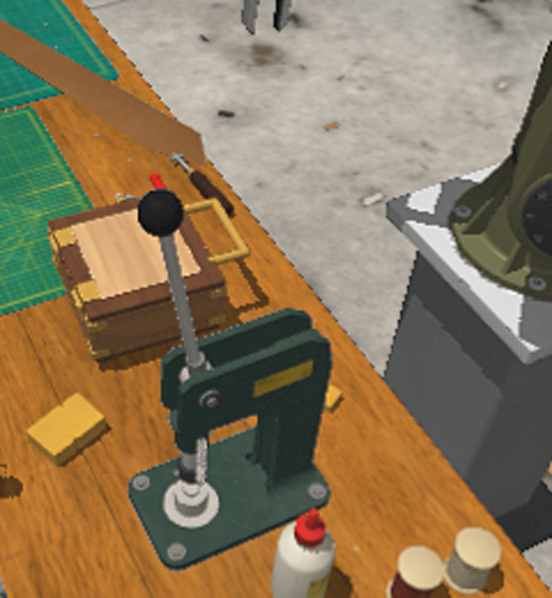

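Both views match the starting pictures: the lid is shut, with the bar's left end back within half a pixel at (358,236). The red grip is folded to the front, and the bystanders are undisturbed.

```bash
python3 -c "
from cell import *
print(sign_off())"
```

```text
the job is handed in; nothing more can be done
None
```

The cake is in the box and the lid is fully shut; I handed the job in at about 29 s, and the sign-off gave no verdict.

- **Lid opened:** I lifted it by the bar until the pull rose by about 3.5 N, at an opening of roughly 1.42 rad. Let down about 0.1 rad, it was borne by the stay, and it stood open on its own once I let go.
- **Cake:** I gripped the front-left cake across its long side; the fingers stopped at 58 mm, which matches the middle-sized one. I laid it on the front left of the box floor, and the picture afterwards showed it flat and clear of the tin.
- **Lid closed:** I took the red grip over dead centre and round its circle in slow steps. Force on the gripper stayed under about 7 N, and it fell to about zero as the lid seated, with no slam.
- **Last check:** The final pictures show the lid shut, with the bar's left end back within half a pixel of its starting position. The bottle, spools, groover and the other cakes in view look where they were.

Two things I could not fully confirm:
- **Stay foot:** I did not measure the foot directly. The grip stayed on its 82.4 mm circle to within about 0.5 mm at both ends. Mid-swing it read about 2.5 mm high, which I put down to the fingers slipping on the grip.
- **Cake after closing:** I could not see it with the lid shut, so its position there rests on the picture from before.

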